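Slide the slab tray over the sill into its bay

TASK

Put the plywood tray with the stone slab away in its bay on the table: too heavy-laden to carry, it has to be tipped and pushed. Lift only its handle end, rest that end on the bay's raised sill with the tail still on the table, and let go; then push the tray from behind, over the sill, until its tail drops behind the sill and the whole tray lies flat in the bay. Keep the slab in the tray and leave the tape roll, the cork block and the glue bottle alone.

Things in the scene. Friction and masses are not known exactly. Their poses are not given: they have to be found in the camera images.
- bay: Wooden frame fixed to the table, open on top, 236 mm long. Origin: centre of its underside, on the table; +x = the way in. Floor 4 mm thick; inside x -102 to 102 mm, 159 mm wide. Sill at the entry: top 14 mm over the table, x -118 to -102 mm. Back stop 24 mm high, x 102 to 118 mm. Side rails 30 mm high, splayed at the entry (mouth 200 mm wide at x -145 mm) to guide the tray.
- tray: Loose open plywood tray, 190 mm long (x) x 145 mm wide x 52 mm high, walls and floor 6 mm, flat smooth underside, 0.36 to 0.58 kg without the slab. Origin: centre of its underside. x points to the leading end, which carries the pull block and faces the bay at the start.
- tray_handle (a point): Centre of the wooden pull block on the outside of the tray's leading end: 34 mm long (tray x), 22 mm wide (tray y), 22 mm high; it lies 112 mm ahead of the tray's origin and 41 mm above its underside. To be pinched across its 22 mm width from above. Same axes as the tray.
- tray_lead (a point): Middle of the tray's bottom leading edge, 95 mm ahead of its origin.
- tray_tail (a point): Middle of the tray's bottom trailing edge, 95 mm behind its origin; the 52 mm high rear wall stands above it, faced with a polished, slippery steel push plate.
- slab: Pale stone slab, 150 x 117 x 8 mm, 0.3 kg, lying loose on the tray's floor. Origin: centre of its underside, x along its length.
- tape: Bystander: roll of masking tape lying flat, 104 mm across, 25 mm high. Origin: centre of its underside.
- block: Bystander: cork sanding block, 60 x 101 x 32 mm. Origin: centre of its underside.
- glue: Bystander: glue bottle with a cap, standing, 49 x 63 x 140 mm. Origin: centre of its underside.

How it is judged:
On the way, in this order (a step that is already met when the one before it is completed fails the run):
1. the tray's leading end rests on the sill, between the rails, its tail on the table, and the hand has let go of it (x of tray_lead in the frame of bay between -0.117 and 0 m and z of tray_lead in the frame of bay above 0.011 m and y of tray_lead in the frame of bay between -0.025 and 0.025 m and height (world z) of tray_tail below 0.006 m and contact force between the fingers and tray below 0.2 N), for 0.2 s.
2. the tray is being pushed from behind its tail, with its leading end well past the sill (contact force between any of the fingers, the arm and tray above 0.2 N and x of the grasp point in the frame of tray below -0.08 m and x of tray_lead in the frame of bay above 0.01 m), for 0.05 s.
At the end, for the whole second after the job is handed in: The tray lies flat on the bay's floor (within 2.5 mm of the floor's height and 0.02 rad), wholly inside between sill, rails and back stop (centre within 10 mm lengthwise and 12 mm sideways of the bay's centre), at rest, with the slab flat on the tray's floor (x of tray in the frame of bay between -0.01 and 0.01 m and y of tray in the frame of bay between -0.012 and 0.012 m and z of tray in the frame of bay below 0.0065 m and angle between tray's own z axis and vertical below 0.02 rad and angle between the x axis of tray and the x axis of bay, either way round below 0.12 rad and linear speed of tray below 0.01 m/s and x of slab in the frame of tray between -0.03 and 0.03 m and y of slab in the frame of tray between -0.03 and 0.03 m and z of slab in the frame of tray below 0.012 m); the robot touches nothing.
It fails at once if the tray's tail is lifted more than 60 mm off the table (carried instead of slid) (height (world z) of tray_tail above 0.06 m).
It fails at once if the tray is tipped steeply (over 0.5 rad) (angle between tray's own z axis and vertical above 0.5 rad).
It fails at once if the tape roll, the cork block or the glue bottle is moved by more than 30 mm (distance of any of tape, block, glue from where it was at the start of the episode above 0.03 m).
It also fails if it takes over 58 s, if anything falls off the work surface, if the arm or the gripper's body presses on something with over 40 N, if the wrist force passes 120 N, or if a joint passes its speed limit or range.

ROBOT

A 6-joint arm with a two-finger parallel gripper is mounted at the origin on the work surface; the furniture and walls round the work are solid. World frame = base frame: x ahead of the robot, y to its left, z up, the work surface at z = 0. Lengths are in m, angles in rad, forces in N, time in s.
With the tool pointing down it reaches from about 0.425 to 0.925 m from the base axis. Payload 12.5 kg.
Tool frame: the origin (TCP) lies on the front face of the gripper's body, between the roots of the fingers; the fingertips stand 73 mm ahead of it and the grasp point (between the pads) lies 54 mm ahead of it; y points along the fingers, z is the direction in which the jaws open and shut, and the axes are right-handed (so a half turn about y gives the same grasp; the last joint's range is limited). The gripper opens to 85 mm and grips with 20 to 120 N. Pads are 22 mm wide; open, the fingers measure 114 mm over their backs; the gripper's body (76 mm by 85 mm) begins 54 mm behind the grasp point. The pads swing forward as they close: fully open they stand 13 mm farther back than shut.
Start: joints at [1.002, 0.491, 1.559, -0, 1.092, -0.106], TCP at [0.279, 0.559, 0.304] pointing down, gripper open.
Joint ranges: [-3.1, 3.1], [-0.84, 2.19], [0.05, 2.79], [-1.13, 4.28], [0.06, 2.93], [-2.69, 2.69]. Speed limits (rad/s): [2.22, 2.22, 2.79, 3.14, 3.14, 3.14].

INTERFACE

Orientations are given as a unit quaternion [x, y, z, w].
In Python, from rig import ctrl, grab_frame, camera_params gives the robot as it stands.
- The arm moves only by the tool jog_arm, never from a script. Its argument "targets" is one flat list of numbers, 5 for each row, row after row: the finger opening in m, from 0 to 0.0854, then the shift along the tool's x, y, z in m, then the turn about the tool's y in rad. A call has 1 to 20 rows; each row is the pose to reach, as a shift and turn from the pose commanded when the call began, along the tool's axes at that moment; what a row does not reach only later rows make up. A row lasts 1/8 s, in which the tool goes at most 62.5 mm and 10.7 degrees, less where a joint would pass 70% of its speed; a pose out of reach is approached as far as the arm can. A call with a gripper value outside its range is refused whole. The fingers move at their own pace and stop on an object; "force" is the grip in N (left out, the last holds). Time passes only in rows, so rows that repeat a pose let the fingers close. It gives the time, the measured TCP pose, the force and the opening at its end, in the units of the state.
- ctrl.read_state(): the state, without advancing time (a new reading comes with each control period).
- grab_frame(name): name is "scene" or "side" or "wrist"; returns the picture (420x560x3 uint8, red, green, blue); there is no depth.
- camera_params(name): a dict with "fovy" (degrees; the focal length in pixels is half the picture's height over the tangent of half this angle, whatever the lens; pixels are square), "cx", "cy" (the principal point, pixels), "distortion" ([k1, k2, p1, p2, k3] as OpenCV has them; the pictures are not rectified), "R" (3x3) and "t" (3): a world point X has camera coordinates R X + t. Camera axes: x right, y down, z forward; pixel columns grow to the right and rows downward; lengths in m; the calibration is good to about 2 mm. A picture is of the moment at which its call begins: read the wrist's pose just before it. camera_params takes no time and is no camera call; for the wrist camera it gives the pose at the moment of the call.
- ctrl.sign_off(): hands the job in, once; it reports no verdict.
The state is a dict: "t": time; "joint_positions": joint angles; "qvel": joint speeds; "joint_efforts": joint torques, N m; "tool_pos": TCP position; "tcp_rot": TCP orientation; "contact_force": force on the tool from outside, world axes, zero at the start; "wrist_torque": the same for the moment, N m; "opening": finger opening in m.
Only numpy, scipy, OpenCV 4.12 (cv2) and the standard library are available. Lean on these libraries where they do the work, as an engineer would, in place of code of your own. Each camera call takes 0.05 s, during which the arm holds its last target.

## Working session

There is one attempt and no reset: what is moved stays moved. The work goes in short steps, Python scripts to look and compute and a tool call to move; the robot and the scene stay as the last step left them, time stands still between calls to the robot, and variables do not carry over. Pictures are saved under pics/ and viewed, and the job is handed in when it is done.

Besides the shell and the picture viewer there is one more tool, called after "Emit:" as name(argument=value, ...), one argument or row to a line, values as JSON. jog_arm: Moves the arm, as the interface text tells. Its arguments: {"type":"object","properties":{"targets":{"type":"array"},"force":{"type":"number"}},"required":["targets"]}

```bash
mkdir -p pics; ls
python3 - <<'E'
from rig import ctrl, grab_frame, camera_params
import cv2,json
s=ctrl.read_state();print(s)
for n in ("scene","side","wrist"):
    p=camera_params(n);print(n,p)
    cv2.imwrite(f"pics/{n}0.png",grab_frame(n)[:,:,::-1])
E
```

```text
pics
{'t': 0.0, 'joint_positions': array([ 1.00243440e+00,  4.91560349e-01,  1.55950658e+00,  9.38451540e-06,
        1.09168856e+00, -1.05593056e-01]), 'qvel': array([ 1.09350095e-03, -5.13403546e-05,  8.16617304e-04, -3.74451588e-04,
       -1.40727787e-03,  1.25758006e-03]), 'joint_efforts': array([ 2.32126276e-04, -6.18444943e+01, -2.61585224e+01, -1.13649651e-04,
        4.09622342e-03, -2.10568800e-05]), 'tool_pos': array([0.27890174, 0.55913451, 0.30330753]), 'tcp_rot': array([ 0.68864884, -0.16229764,  0.16202021, -0.68787478]), 'contact_force': array([-0.36984419, -0.88338828,  0.57658789]), 'wrist_torque': array([0.02615968, 0.00978777, 0.03854942]), 'opening': 0.08521126206490082}
scene {'fovy': 56.252253041362884, 'cx': 282.5395192276694, 'cy': 212.96963729017904, 'distortion': array([0.03251465, 0.        , 0.        , 0.        , 0.        ]), 'R': array([[ 0.58951476, -0.80747403, -0.02140201],
       [-0.51460131, -0.35500976, -0.78048291],
       [ 0.62262175,  0.47111969, -0.62481068]]), 't': array([-0.21084479,  0.34273812,  0.79337837])}
side {'fovy': 45.659117581212335, 'cx': 283.80814300955103, 'cy': 211.38641142069673, 'distortion': array([-0.12139836,  0.        ,  0.        ,  0.        ,  0.        ]), 'R': array([[-0.84140155, -0.54019309, -0.01532499],
       [-0.25231856,  0.41777113, -0.87281306],
       [ 0.47788992, -0.73051948, -0.48781401]]), 't': array([0.48160288, 0.13289195, 1.58560547])}
wrist {'fovy': 70.04870135808123, 'cx': 280.87961281932974, 'cy': 208.46162353102113, 'distortion': array([-0.02790587,  0.        ,  0.        ,  0.        ,  0.        ]), 'R': array([[ 0.44614874,  0.89495824, -0.00102755],
       [ 0.85591773, -0.42635054,  0.29262614],
       [ 0.26145008, -0.13143428, -0.95622638]]), 't': array([-0.62411378, -0.03888517,  0.37986853])}
```

View pics/scene0.png

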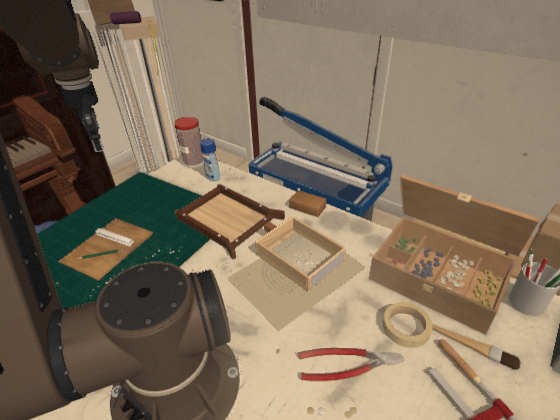

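View pics/side0.png

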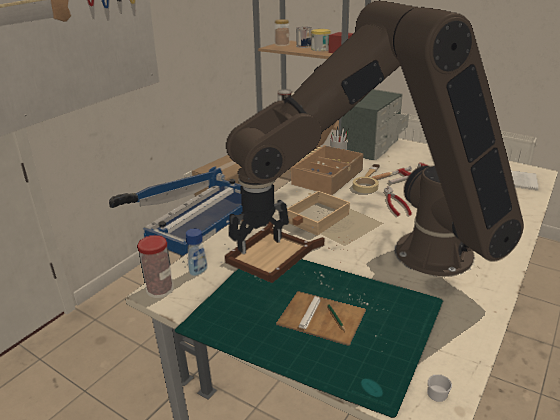

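View pics/wrist0.png

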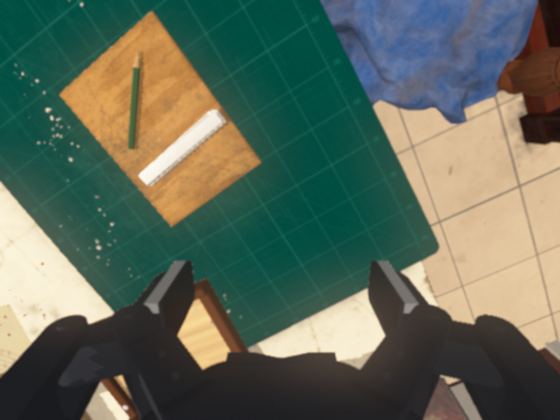

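The scene view shows the dark bay at about (230,218) and the tray at about (303,253), with its handle facing the bay. The cork block is near (307,204), the tape near (407,324) and the glue bottle near (210,160). I'll magnify to pick corners.

Run:
```python
import cv2
a=cv2.imread("pics/scene0.png")[170:300,165:365]
cv2.imwrite("pics/scene0z.png",cv2.resize(a,None,fx=4,fy=4,interpolation=cv2.INTER_CUBIC))
a=cv2.imread("pics/side0.png")[170:290,215:375]
cv2.imwrite("pics/side0z.png",cv2.resize(a,None,fx=5,fy=5,interpolation=cv2.INTER_CUBIC))
```

```text
(no output)
```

View pics/scene0z.png

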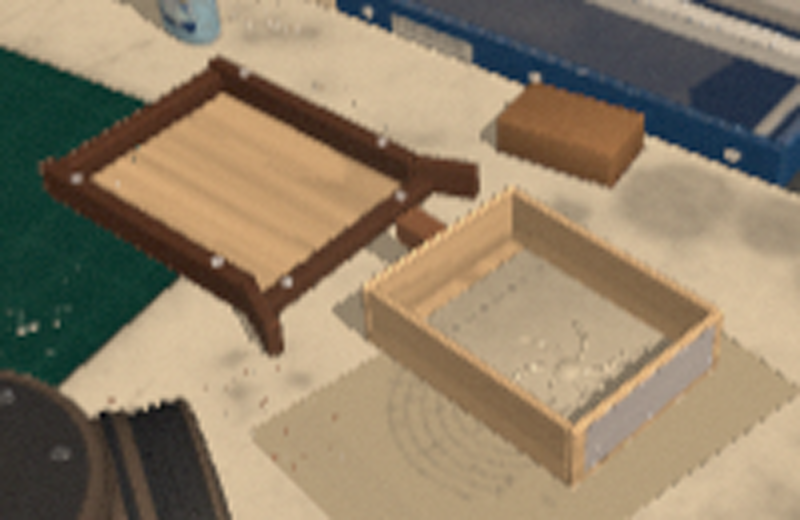

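View pics/side0z.png

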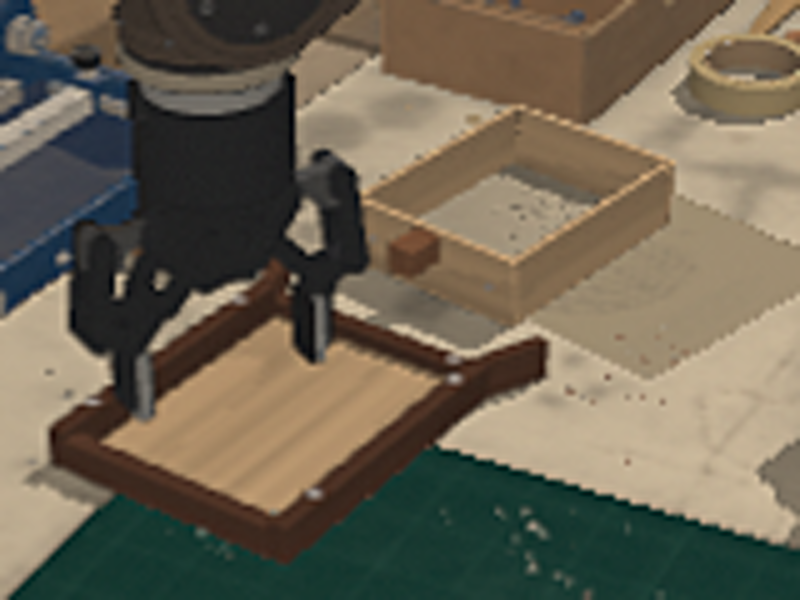

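```bash
cat > h.py <<'E'
import numpy as np, cv2
from rig import ctrl, grab_frame, camera_params
def cast(name,px,z,p=None):
    p=p or camera_params(name)
    f=210/np.tan(np.radians(p['fovy'])/2)
    K=np.array([[f,0,p['cx']],[0,f,p['cy']],[0,0,1.]])
    n=cv2.undistortPoints(np.array(px,float).reshape(-1,1,2),K,p['distortion']).reshape(-1,2)
    d=np.c_[n,np.ones(len(n))]@p['R']; c=-p['R'].T@p['t']
    return c+d*((np.reshape(z,(-1,1))-c[2])/d[:,2:])
def proj(name,X,p=None):
    p=p or camera_params(name)
    f=210/np.tan(np.radians(p['fovy'])/2)
    K=np.array([[f,0,p['cx']],[0,f,p['cy']],[0,0,1.]])
    return cv2.projectPoints(np.array(X,float).reshape(-1,3),cv2.Rodrigues(p['R'])[0],p['t'],K,p['distortion'])[0].reshape(-1,2)
E
python3 - <<'E'
from h import *
np.set_printoptions(precision=4,suppress=True)
S=lambda l:np.array(l)/4+[165,170]
D=lambda l:np.array(l)/5+[215,170]
t1=cast("scene",S([(513,190),(720,315),(574,432),(368,288)]),.052)
# side: same order leadfar, tailfar, tailnear, leadnear
t2=cast("side",D([(365,200),(520,108),(672,163),(517,262)]),.052)
print(t1,t2,sep="\n")
for t in(t1,t2):
    c=t.mean(0);ax=(t[0]+t[3]-t[1]-t[2])/2;w=(t[0]-t[3]+t[1]-t[2])/2
    print("tray",c,np.linalg.norm(ax),np.linalg.norm(w),np.degrees(np.arctan2(ax[1],ax[0])))
print("bay scene tops",cast("scene",S([(212,62),(45,165),(478,165),(275,335)]),.030))
print("bay scene floor",cast("scene",S([(222,95),(400,187),(95,178),(262,285)]),[.004,.014,.004,.014]))
print("bay side tops",cast("side",D([(52,430),(280,545),(545,343)]),[.03,.03,.03]))
print(cast("side",D([(412,252)]),.041),cast("scene",S([(418,228)]),.041))
print("block",cast("scene",S([(575,108)]),.032),"tape",cast("scene",[(407,322)],.025),"glue",cast("scene",[(210,178)],0))
s=ctrl.read_state()
from scipy.spatial.transform import Rotation as R
print(R.from_quat(s['tcp_rot']).as_matrix())
E
```

```text
[[ 0.5116  0.0734  0.052 ]
 [ 0.4833 -0.1084  0.052 ]
 [ 0.3461 -0.0863  0.052 ]
 [ 0.3735  0.0937  0.052 ]]
[[ 0.5015  0.0819  0.052 ]
 [ 0.478  -0.0975  0.052 ]
 [ 0.3425 -0.0778  0.052 ]
 [ 0.3692  0.1014  0.052 ]]
tray [ 0.4286 -0.0069  0.052 ] 0.183084537457784 0.13925682607816856 81.23927828412462
tray [0.4228 0.002  0.052 ] 0.18106453134379824 0.13530902823302107 82.02967660464746
bay scene tops [[0.529  0.3856 0.03  ]
 [0.358  0.3951 0.03  ]
 [0.5428 0.1271 0.03  ]
 [0.3209 0.1316 0.03  ]]
bay scene floor [[0.5245 0.3745 0.004 ]
 [0.5042 0.1718 0.014 ]
 [0.3886 0.3801 0.004 ]
 [0.3641 0.1844 0.014 ]]
bay side tops [[0.5321 0.3957 0.03  ]
 [0.3465 0.4191 0.03  ]
 [0.321  0.1496 0.03  ]]
[[0.4458 0.1103 0.041 ]] [[0.4503 0.1118 0.041 ]]
block [[0.6414 0.1053 0.032 ]] tape [[ 0.3839 -0.3194  0.025 ]] glue [[0.5766 0.474  0.    ]]
[[ 0.8948 -0.0004  0.4464]
 [-0.4464 -0.0007  0.8948]
 [-0.0001 -1.     -0.0008]]
```

Run:
```python
from h import *
np.set_printoptions(precision=4,suppress=True)
from scipy.spatial.transform import Rotation as R
s=ctrl.read_state();M=R.from_quat(s['tcp_rot']).as_matrix()
p=camera_params("wrist")
print("cam in tool",M.T@(-p['R'].T@p['t']-s['tool_pos']),"axes\n",M.T@p['R'].T)
for n in("scene","side"):
  q=camera_params(n);print(n,-q['R'].T@q['t'])
# move so TCP over (0.447,0.111)
print(M.T@(np.array([.445,.02,.30])-s['tool_pos']))
```

```text
cam in tool [-0.0742 -0.0706 -0.0005] axes
 [[-0.0003  0.9562  0.2927]
 [ 0.0001 -0.2927  0.9562]
 [ 1.      0.0003  0.    ]]
scene [-0.1933 -0.4224  0.7587]
side [-0.319   1.363   0.8969]
[ 0.3893  0.0038 -0.4083]
```

Emit:
jog_arm(
  targets=[0.085,0.075,-0.012,-0.057,0.31,0.085,0.15,-0.025,-0.115,0.63,0.085,0.225,-0.037,-0.172,0.94,0.085,0.3,-0.05,-0.229,1.257,0.085,0.3,-0.05,-0.229,1.257,0.085,0.3,-0.05,-0.229,1.257,0.085,0.3,-0.05,-0.229,1.257,0.085,0.3,-0.05,-0.229,1.257,0.085,0.3,-0.05,-0.229,1.257,0.085,0.3,-0.05,-0.229,1.257,0.085,0.3,-0.05,-0.229,1.257],
)

```text
t: 1.52
tool_pos: [0.445, 0.221, 0.3538]
tcp_rot: [-0.462, 0.535, -0.535, 0.462]
contact_force: [-0.7, 0.2, 0.5]
opening: 0.0849
```

Run:
```python
from h import *
s=ctrl.read_state();print(s['t'],s['tool_pos'],s['tcp_rot'],s['joint_positions'])
im=grab_frame("wrist");np.save("w1.npy",im)
cv2.imwrite("pics/w1.png",cv2.resize(im[:,:,::-1],(800,600),interpolation=cv2.INTER_CUBIC))
```

```text
1.525 [0.44495375 0.22098119 0.35381178] [-0.46195146  0.53542101 -0.53533664  0.46188729] [3.27887063e-01 2.54743334e-01 1.79643109e+00 8.64121748e-05
 1.09054706e+00 4.74898498e-01]
```

View pics/w1.png

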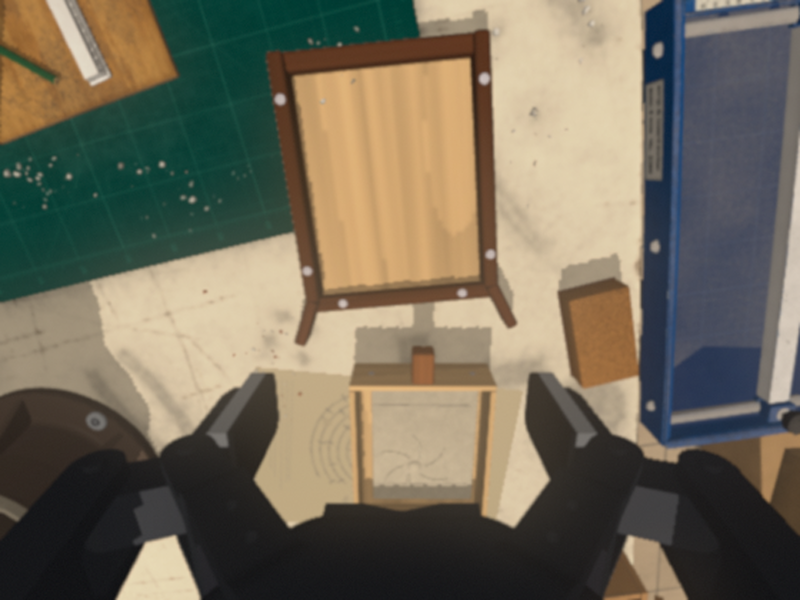

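Run:
```python
import numpy as np,cv2
im=np.load("w1.npy")[:,:,::-1]
a=im[10:245,175:375];cv2.imwrite("pics/w1a.png",cv2.resize(a,None,fx=2.5,fy=2.5,interpolation=cv2.INTER_CUBIC))
a=im[220:360,230:380];cv2.imwrite("pics/w1b.png",cv2.resize(a,None,fx=4,fy=4,interpolation=cv2.INTER_CUBIC))
```

```text
(no output)
```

View pics/w1a.png

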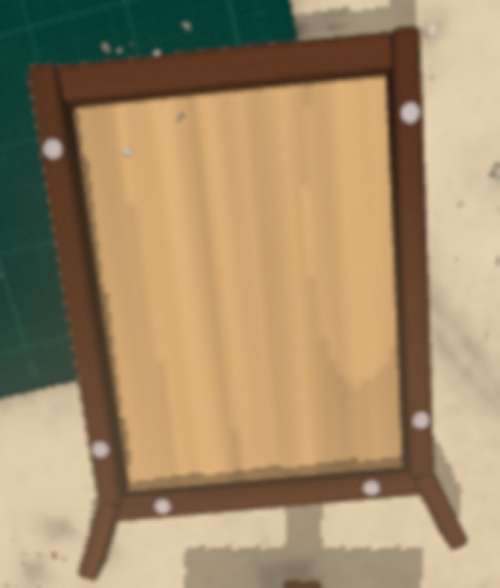

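View pics/w1b.png

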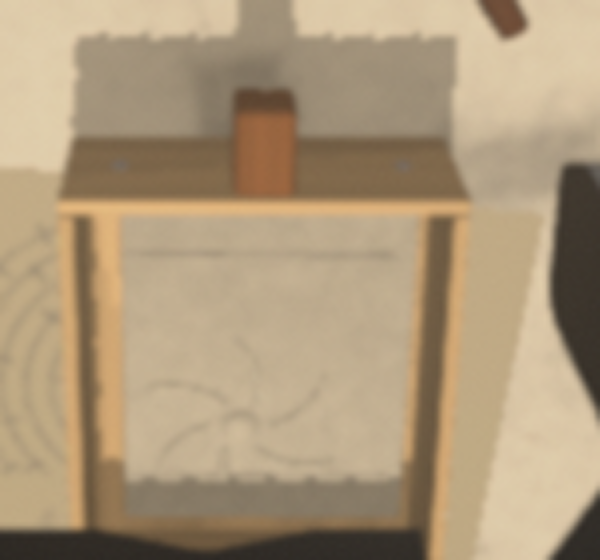

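```bash
cat > p.py <<'E'
from h import *
np.set_printoptions(precision=4,suppress=True)
A=lambda l:(np.array(l)+.5)/2.5-.5+[175,10]
B=lambda l:(np.array(l)+.5)/4-.5+[230,220]
c=lambda f,l,z:cast("wrist",f(l),z)
def seg(n,P):
    m=(P[0]+P[1])/2;d=P[1]-P[0];print(n,m,np.linalg.norm(d),"yaw",np.degrees(np.arctan2(d[1],d[0])));return m
b=seg("backtop",c(A,[(30,67),(417,30)],.03))
t=seg("tips",c(A,[(97,580),(450,548)],.03))
f=seg("floorback",c(A,[(75,105),(387,75)],.004))
g=seg("floorfront",c(A,[(128,483),(403,458)],.004))
g2=seg("sill outer top",c(A,[(120,520),(415,492)],.014))
l=seg("leadtop",c(B,[(57,202),(470,205)],.052))
l0=seg("leadbot",c(B,[(75,138),(447,138)],.0))
h=seg("handlefront",c(B,[(233,108),(296,108)],.052))
h2=seg("handleroot",c(B,[(233,198),(296,198)],.052))
for x,y in((t,b),(g,f)): d=y-x;print("axis",np.degrees(np.arctan2(d[1],d[0])),np.linalg.norm(d))
E
python3 p.py
```

```text
backtop [0.4507 0.3957 0.03  ] 0.182895343805392 yaw -3.6112330840556774
tips [0.4365 0.1346 0.03  ] 0.20112071587967376 yaw -2.8598940762816056
floorback [0.4513 0.383  0.004 ] 0.15911166811674848 yaw -3.5021717633876435
floorfront [0.4393 0.1827 0.004 ] 0.1605498150679183 yaw -3.0546198670932725
sill outer top [0.4377 0.1642 0.014 ] 0.17067860887805578 yaw -2.7381627403723705
leadtop [0.4464 0.0891 0.052 ] 0.14365132555837223 yaw -8.930673770719402
leadbot [0.4478 0.0889 0.    ] 0.14473001777783756 yaw -8.45355550934102
handlefront [0.4515 0.1249 0.052 ] 0.021317568265164656 yaw -8.450439151399847
handleroot [0.447  0.0912 0.052 ] 0.02185641734600533 yaw -8.464511506135265
axis 86.88495305628336 0.26145762709528075
axis 86.58222609231267 0.20067397320623534
```

Emit:
jog_arm(
  targets=[0.085,0.055,0.05,0.0107,0,0.085,0.1103,0.1,0.0214,0,0.085,0.1103,0.15,0.0214,0,0.085,0.1103,0.19,0.0214,0,0.085,0.1103,0.22,0.0214,0,0.085,0.1103,0.24,0.0214,0,0.085,0.1103,0.2585,0.0214,0,0.085,0.1103,0.2585,0.0214,0,0.085,0.1103,0.2585,0.0214,0],
  force=40,
)

```text
t: 2.7
tool_pos: [0.4502, 0.1083, 0.0959]
tcp_rot: [0.461, -0.536, 0.536, -0.462]
contact_force: [0.8, -1.1, 1.0]
opening: 0.0847
```

Run:
```python
from h import *
s=ctrl.read_state();print(s['t'],s['tool_pos'],s['tcp_rot'],s['contact_force'])
cv2.imwrite("pics/w2.png",cv2.resize(grab_frame("wrist")[:,:,::-1],(800,600)))
```

```text
2.7 [0.450233   0.10832977 0.09590825] [ 0.46133513 -0.5356204   0.5358281  -0.4617022 ] [ 0.79442376 -1.08080358  1.03318591]
```

View pics/w2.png

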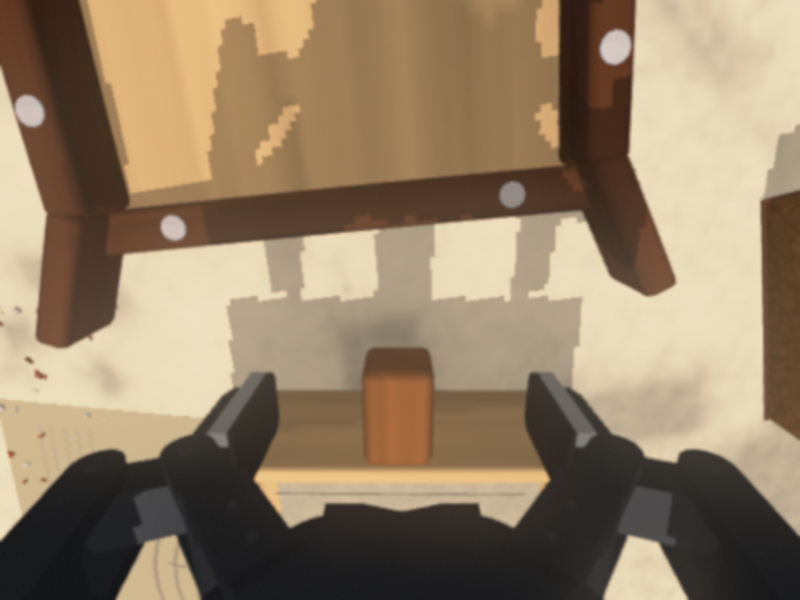

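Emit:
jog_arm(
  targets=[0,0,0,0,0,0,0,0,0,0,0,0,0,0,0,0,0,0,0,0,0,0,0,0,0,0,0,0,0,0],
  force=45,
)

```text
t: 3.5
tool_pos: [0.45, 0.1082, 0.0957]
tcp_rot: [-0.461, 0.536, -0.536, 0.461]
contact_force: [-1.9, 0.9, 5.7]
opening: 0.0216
```

Gripped on the 22 mm width. Next I lift the nose 38 mm and pull it towards the bay, turning it into line.

Emit:
jog_arm(
  targets=[0,0,-0.01,0,0,0,0,-0.02,0,0,0,0,-0.03,0,0,0,0,-0.038,0,0,0,-0.012,-0.038,-0.002,-0.01,0,-0.025,-0.038,-0.005,-0.02,0,-0.04,-0.038,-0.008,-0.03,0,-0.055,-0.038,-0.011,-0.04,0,-0.07,-0.038,-0.014,-0.05,0,-0.085,-0.038,-0.017,-0.06,0,-0.1,-0.038,-0.019,-0.07,0,-0.115,-0.038,-0.022,-0.08,0,-0.13,-0.038,-0.025,-0.091,0,-0.142,-0.038,-0.0275,-0.091,0,-0.15,-0.038,-0.0285,-0.091,0,-0.15,-0.038,-0.0285,-0.091,0,-0.15,-0.038,-0.0285,-0.091],
)

```text
t: 5.62
tool_pos: [0.4442, 0.2608, 0.1335]
tcp_rot: [0.485, -0.514, 0.514, -0.485]
contact_force: [-0.5, 1.4, -2.3]
opening: 0.0211
```

Run:
```python
from h import *
s=ctrl.read_state();print(s['t'],s['tool_pos'],s['tcp_rot'],s['contact_force'])
a=grab_frame("scene")[170:300,165:365,::-1]
cv2.imwrite("pics/s3.png",cv2.resize(a,None,fx=4,fy=4,interpolation=cv2.INTER_CUBIC))
a=grab_frame("wrist")[:,:,::-1]
cv2.imwrite("pics/w3.png",cv2.resize(a,(800,600)))
```

```text
5.625 [0.44420665 0.26075672 0.13351205] [ 0.48502387 -0.51432374  0.51433752 -0.4854687 ] [-0.51072037  1.41308465 -2.27471914]
```

View pics/s3.png

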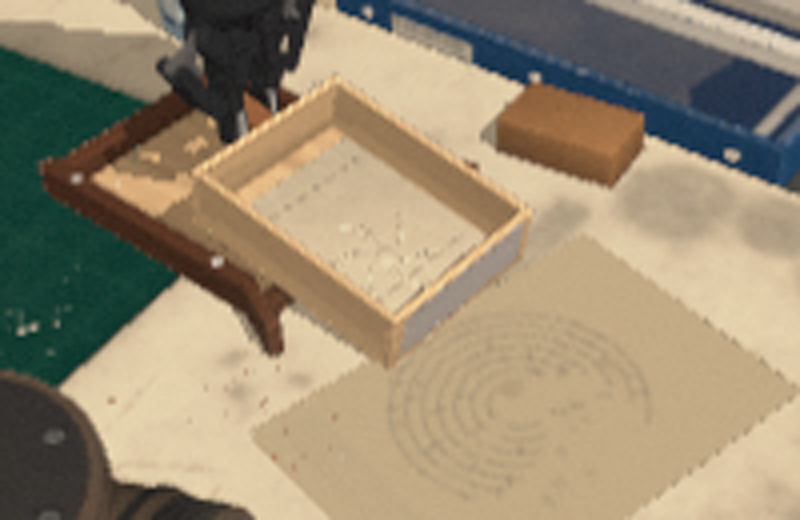

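View pics/w3.png

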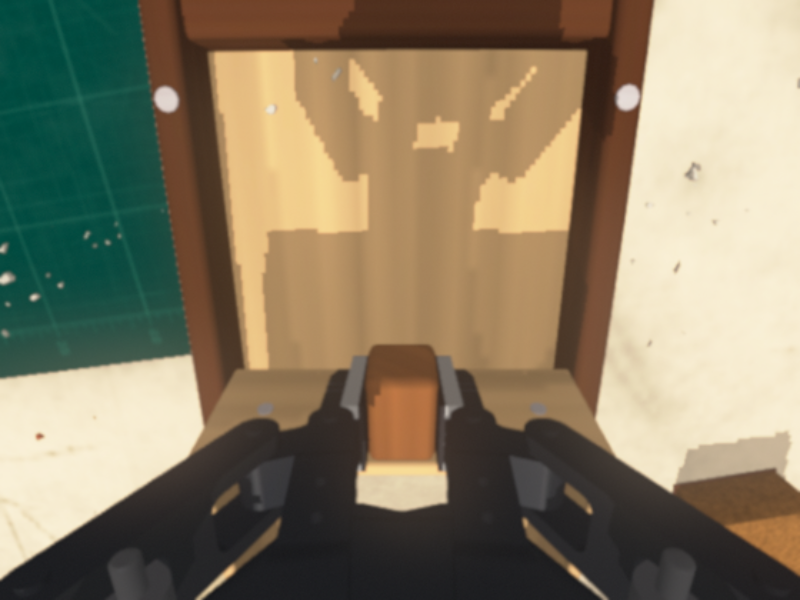

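The tray is centred: the handle is at column 402 and the back stop's centre at 397. Its tail is on the mat. Next I lower it onto the sill and let go.

Emit:
jog_arm(
  targets=[0,0,0.005,0,0,0,0,0.009,0,0,0,0,0.012,0,0,0,0,0.014,0,0,0,0,0.014,0,0],
)

```text
t: 6.35
tool_pos: [0.4447, 0.2613, 0.1199]
tcp_rot: [0.484, -0.514, 0.515, -0.486]
contact_force: [0.2, 6.5, 8.8]
opening: 0.0212
```

Run:
```python
from h import *
a=grab_frame("scene")[170:300,165:365,::-1]
cv2.imwrite("pics/s4.png",cv2.resize(a,None,fx=4,fy=4,interpolation=cv2.INTER_CUBIC))
```

```text
(no output)
```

View pics/s4.png

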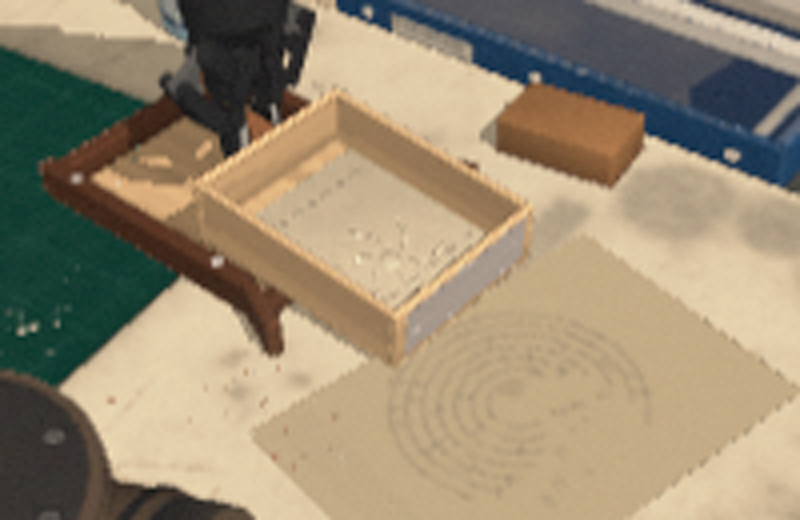

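The upward force of 8.8 N shows it is resting on the sill. I let go and raise the hand.

Emit:
jog_arm(
  targets=[0.03,0,-0.002,0,0,0.05,0,-0.002,0,0,0.06,0,-0.002,0,0,0.06,0,-0.002,0,0,0.06,0,-0.002,0,0,0.06,0,-0.03,0,0,0.06,0,-0.08,0,0,0.06,0,-0.13,0,0,0.06,0,-0.18,0,0,0.06,0,-0.2,0,0,0.06,0,-0.2,0,0],
)

```text
t: 7.78
tool_pos: [0.4441, 0.2608, 0.3205]
tcp_rot: [0.484, -0.514, 0.515, -0.486]
contact_force: [-0.5, -0.8, -0.8]
opening: 0.0596
```

Run:
```python
from h import *
s=ctrl.read_state();print(s['t'],s['tool_pos'],s['tcp_rot'],s['contact_force'],s['joint_positions'])
a=grab_frame("scene")[170:300,165:365,::-1]
cv2.imwrite("pics/s5.png",cv2.resize(a,None,fx=4,fy=4,interpolation=cv2.INTER_CUBIC))
im=grab_frame("wrist");np.save("w5.npy",im)
cv2.imwrite("pics/w5.png",cv2.resize(im[:,:,::-1],(800,600),interpolation=cv2.INTER_CUBIC))
```

```text
7.775 [0.44413628 0.26080421 0.3205473 ] [ 0.48435368 -0.51393982  0.51459333 -0.48627264] [-0.48552659 -0.76659866 -0.79336953] [4.02640133e-01 3.15808526e-01 1.80427225e+00 8.60716895e-05
 1.01864594e+00 4.60510075e-01]
```

View pics/s5.png

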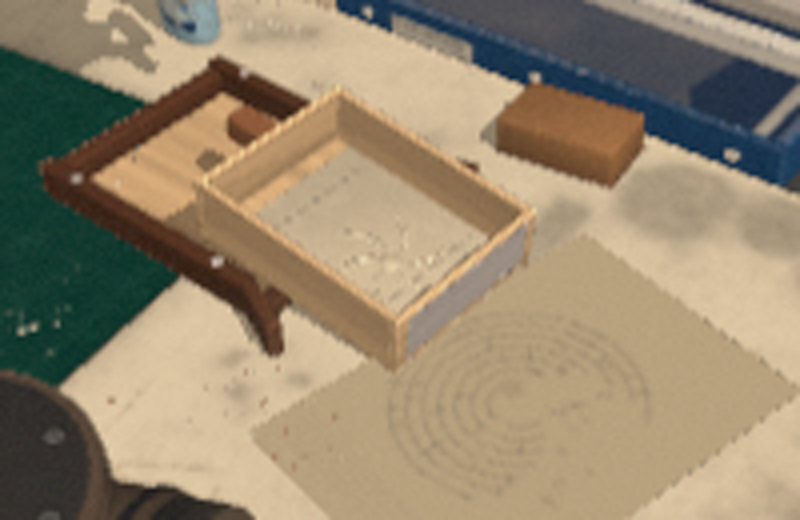

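View pics/w5.png

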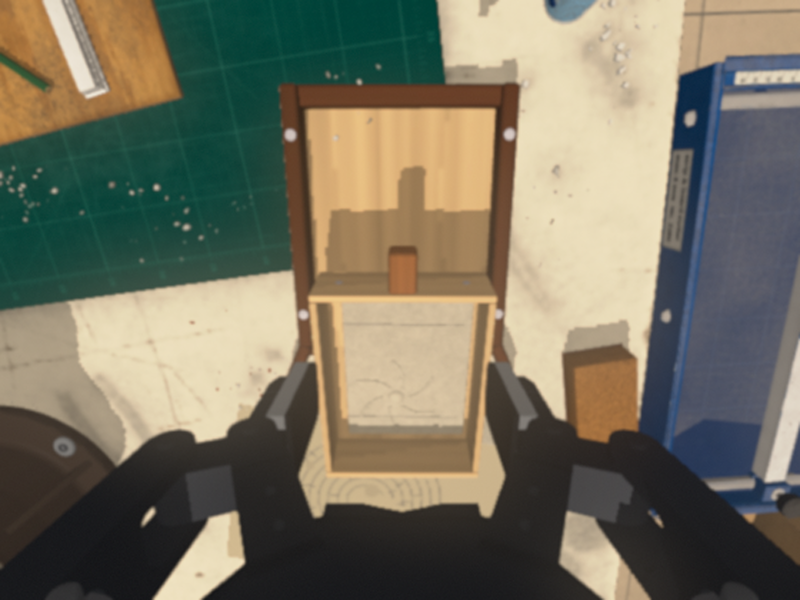

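Run:
```python
from h import *
np.set_printoptions(precision=4,suppress=True)
W=lambda l:(np.array(l)+.5)/(800/560)-.5
C=np.array([.445,.281]);a=np.radians(86.7);u=np.array([np.cos(a),np.sin(a)]);v=np.array([-u[1],u[0]])
for n,l,z in(("leadtop",[(310,299),(496,299)],.0745),("tailtop",[(329,475),(478,474)],.052)):
    X=cast("wrist",W(l),z);m=X.mean(0);d=X[1]-X[0];b=m[:2]-C
    print(n,m,np.linalg.norm(d),np.degrees(np.arctan2(d[1],d[0])),"bay",b@u,b@v)
```

```text
leadtop [0.4437 0.2374 0.0745] 0.1432384784377295 -3.2888358812449807 bay -0.043612318487430496 -0.0011933038064166391
tailtop [0.4339 0.0564 0.052 ] 0.14137573274433746 -2.804824871263685 bay -0.22485978531362083 -0.0018769833875995168
```

Emit:
jog_arm(
  targets=[0.06,0.06,0,0,0,0.06,0.12,0,0,0,0.06,0.18,0,0,0,0.06,0.237,0,0,0,0.06,0.237,0.03,0,0,0.06,0.237,0.08,0,0,0.06,0.237,0.13,0,0,0.06,0.237,0.17,0,0,0.06,0.237,0.2,0,0,0.06,0.237,0.215,0,0,0.06,0.237,0.226,0,0,0.06,0.237,0.226,0,0,0.06,0.237,0.226,0,0],
)

```text
t: 9.5
tool_pos: [0.4304, 0.0242, 0.0937]
tcp_rot: [0.485, -0.514, 0.514, -0.485]
contact_force: [-0.3, 0.2, 0.8]
opening: 0.0599
```

Run:
```python
from h import *
s=ctrl.read_state();print(s['t'],s['tool_pos'],s['tcp_rot'],s['contact_force'],s['joint_positions'])
C=np.array([.445,.281]);a=np.radians(86.7);u=np.array([np.cos(a),np.sin(a)]);v=np.array([-u[1],u[0]])
b=s['tool_pos'][:2]-C;print(b@u,b@v)
a=grab_frame("scene")[150:310,165:365,::-1]
cv2.imwrite("pics/s6.png",cv2.resize(a,None,fx=3.7,fy=3.7,interpolation=cv2.INTER_CUBIC))
im=grab_frame("wrist")
cv2.imwrite("pics/w6.png",cv2.resize(im[:,:,::-1],(800,600),interpolation=cv2.INTER_CUBIC))
```

```text
9.5 [0.43039025 0.02415954 0.09366406] [ 0.48519742 -0.51423179  0.5143465  -0.48538316] [-0.27786987  0.17468888  0.80458557] [-9.74420061e-02  6.05544463e-01  2.20722795e+00  2.83281629e-04
  3.28525371e-01 -3.97042883e-02]
-0.25725556589995935 -0.00019924437456307303
```

View pics/s6.png

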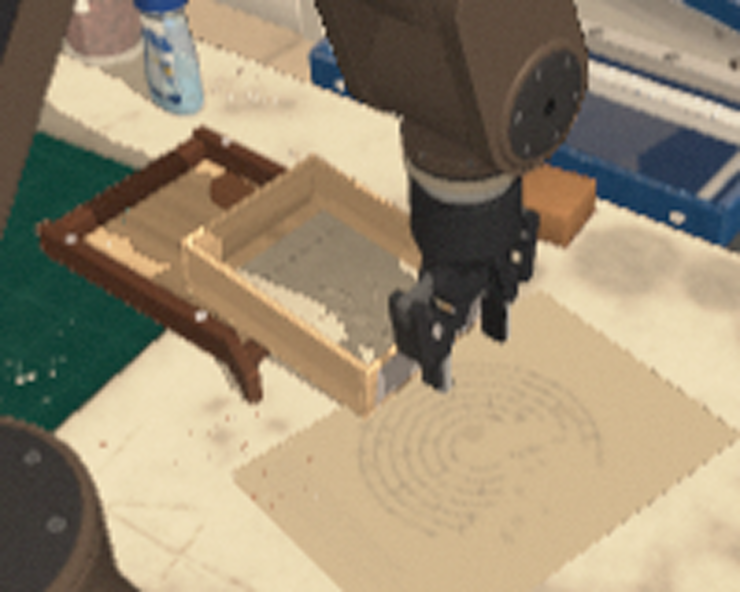

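View pics/w6.png

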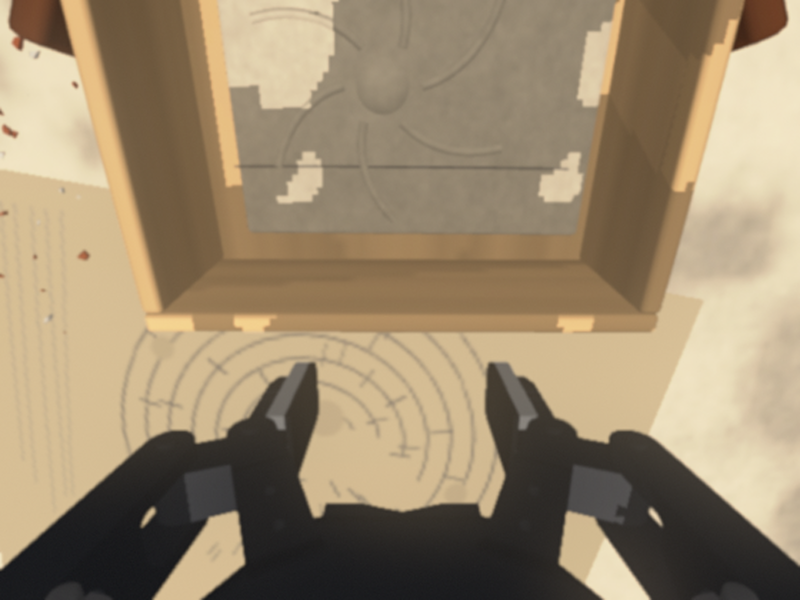

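The fingers sit square behind the rear wall, with the tail edge at row about 322 and the pads at row about 365. I push forward in two stages.

Emit:
jog_arm(
  targets=[0.06,-0.008,0,0,0,0.06,-0.016,0,0,0,0.06,-0.023,0,0,0,0.06,-0.03,0,0,0,0.06,-0.037,0,0,0,0.06,-0.044,0,0,0,0.06,-0.051,0,0,0,0.06,-0.058,0,0,0,0.06,-0.065,0,0,0,0.06,-0.072,0,0,0,0.06,-0.079,0,0,0,0.06,-0.086,0,0,0,0.06,-0.092,0,0,0,0.06,-0.098,0,0,0,0.06,-0.104,0,0,0,0.06,-0.11,0,0,0,0.06,-0.115,0,0,0,0.06,-0.12,0,0,0,0.06,-0.12,0,0,0],
)

```text
t: 11.98
tool_pos: [0.4374, 0.1444, 0.0935]
tcp_rot: [0.485, -0.514, 0.514, -0.486]
contact_force: [0.8, -0.7, 0.6]
opening: 0.06
```

Run:
```python
from h import *
s=ctrl.read_state();print(s['t'],s['tool_pos'],s['tcp_rot'],s['contact_force'])
C=np.array([.445,.281]);a=np.radians(86.7);u=np.array([np.cos(a),np.sin(a)]);v=np.array([-u[1],u[0]])
b=s['tool_pos'][:2]-C;print(b@u,b@v)
a=grab_frame("scene")[150:310,165:365,::-1]
cv2.imwrite("pics/s7.png",cv2.resize(a,None,fx=3.7,fy=3.7,interpolation=cv2.INTER_CUBIC))
im=grab_frame("wrist")
cv2.imwrite("pics/w7.png",cv2.resize(im[:,:,::-1],(800,600),interpolation=cv2.INTER_CUBIC))
```

```text
11.975 [0.43743181 0.14440158 0.09346111] [ 0.48519401 -0.51412602  0.51424136 -0.48560996] [ 0.82260611 -0.70726755  0.57742989]
-0.13680757292276235 -0.00030751615333711414
```

View pics/s7.png

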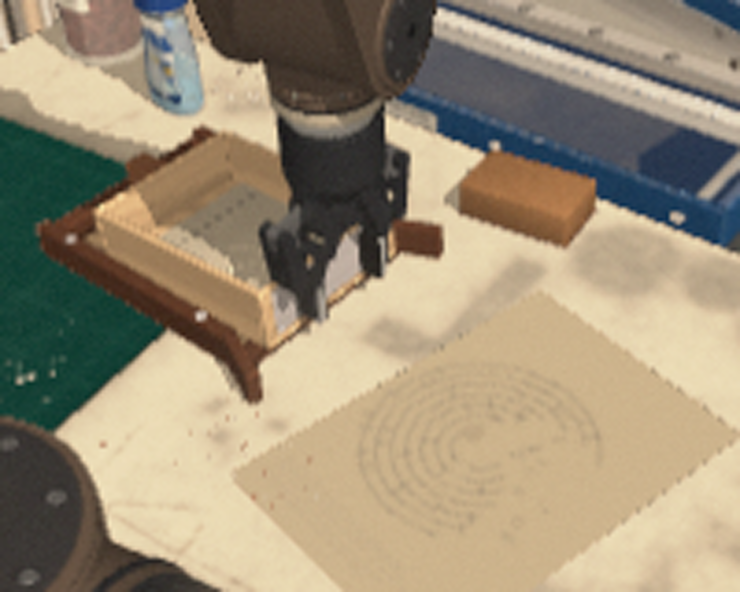

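View pics/w7.png

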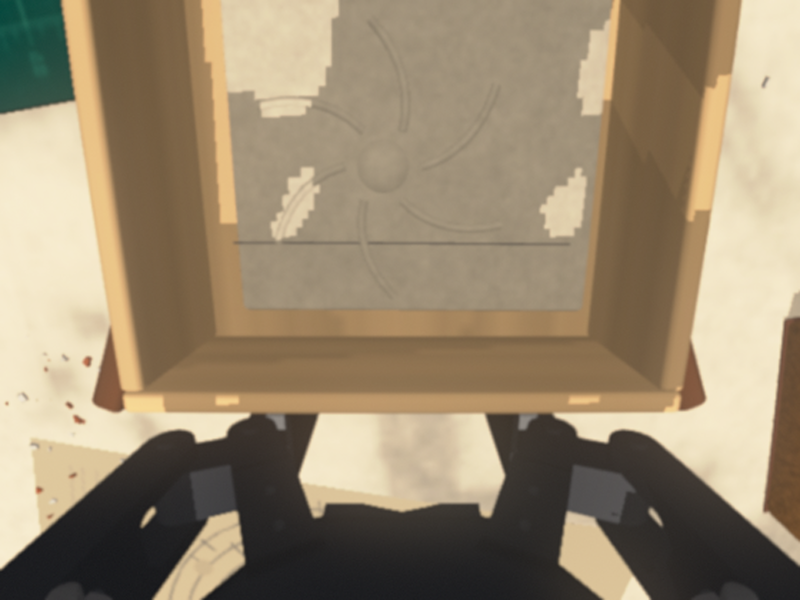

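Emit:
jog_arm(
  targets=[0.06,-0.004,0,0,0,0.06,-0.008,0,0,0,0.06,-0.012,0,0,0,0.06,-0.016,0,0,0,0.06,-0.019,0,0,0,0.06,-0.022,0,0,0,0.06,-0.025,0,0,0,0.06,-0.028,0,0,0,0.06,-0.028,0,0,0],
)

```text
t: 13.2
tool_pos: [0.4391, 0.1722, 0.0935]
tcp_rot: [0.485, -0.514, 0.514, -0.486]
contact_force: [0.5, -0.4, 0.3]
opening: 0.0603
```

Run:
```python
from h import *
s=ctrl.read_state();print(s['t'],s['tool_pos'],s['tcp_rot'],s['contact_force'])
C=np.array([.445,.281]);a=np.radians(86.7);u=np.array([np.cos(a),np.sin(a)]);v=np.array([-u[1],u[0]])
b=s['tool_pos'][:2]-C;print(b@u,b@v)
a=grab_frame("scene")[150:310,165:365,::-1]
cv2.imwrite("pics/s8.png",cv2.resize(a,None,fx=3.7,fy=3.7,interpolation=cv2.INTER_CUBIC))
im=grab_frame("wrist")
cv2.imwrite("pics/w8.png",cv2.resize(im[:,:,::-1],(800,600),interpolation=cv2.INTER_CUBIC))
```

```text
13.2 [0.43906164 0.17221733 0.09345446] [ 0.48513752 -0.51418505  0.51428877 -0.48555369] [ 0.48431255 -0.41161057  0.32629171]
-0.10894412443373162 -0.0003334576285788382
```

View pics/s8.png

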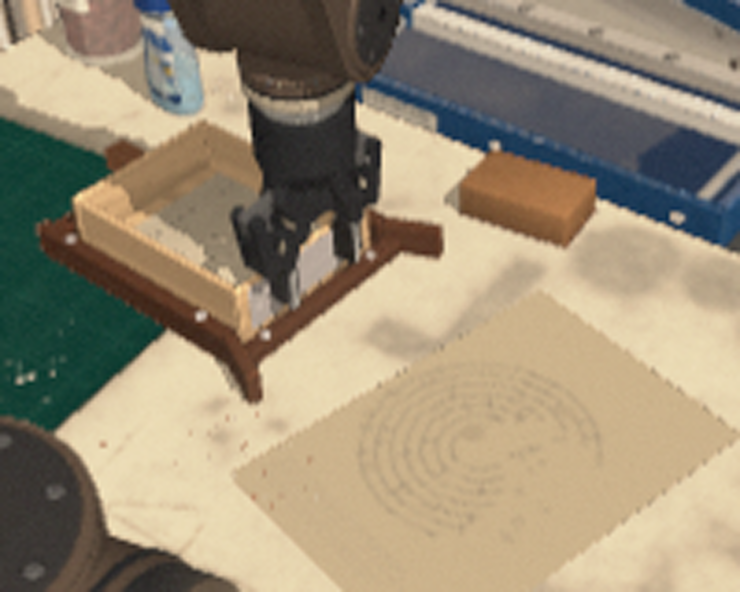

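View pics/w8.png

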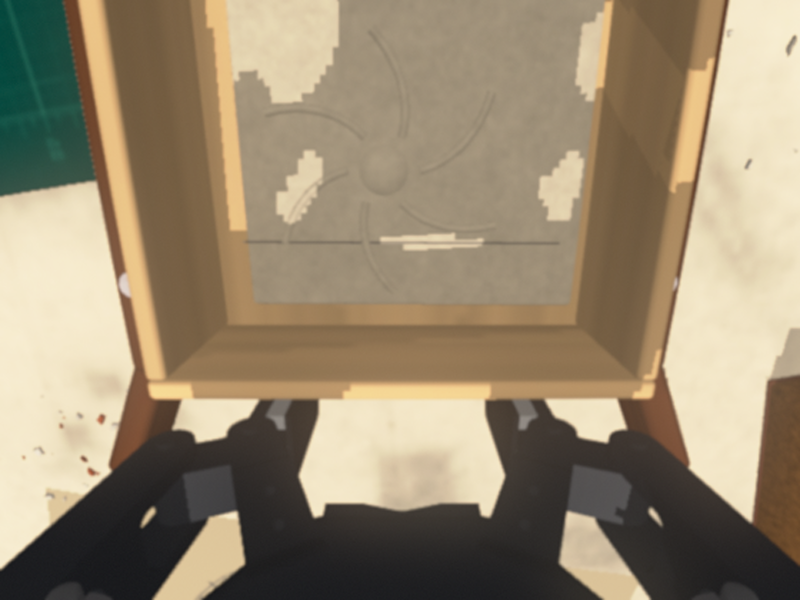

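The tray looks as if it has dropped: its rear wall is lower, and the sill with its screws shows behind it. I'll back off and measure.

Emit:
jog_arm(
  targets=[0.06,0.015,0,0,0,0.06,0.03,0,0,0,0.06,0.03,-0.05,0,0,0.06,0.0,-0.1,0,0,0.06,-0.03,-0.16,0,0,0.06,-0.03,-0.22,0,0,0.06,-0.03,-0.25,0,0,0.06,-0.03,-0.25,0,0,0.06,-0.03,-0.25,0,0],
)

```text
t: 14.42
tool_pos: [0.4404, 0.201, 0.3425]
tcp_rot: [-0.485, 0.515, -0.514, 0.485]
contact_force: [-0.0, 0.1, -0.7]
opening: 0.0599
```

Run:
```python
from h import *
s=ctrl.read_state();print(s['t'],s['tool_pos'])
a=grab_frame("scene")[150:310,165:365,::-1]
cv2.imwrite("pics/s9.png",cv2.resize(a,None,fx=3.7,fy=3.7,interpolation=cv2.INTER_CUBIC))
im=grab_frame("wrist");np.save("w9.npy",im)
cv2.imwrite("pics/w9.png",cv2.resize(im[:,:,::-1],(800,600),interpolation=cv2.INTER_CUBIC))
```

```text
14.425 [0.44042646 0.20103773 0.3425277 ]
```

View pics/s9.png

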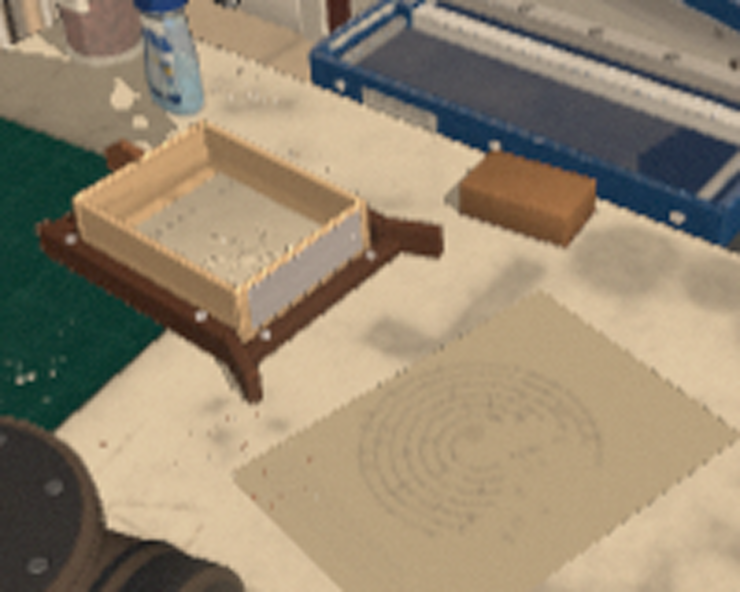

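View pics/w9.png

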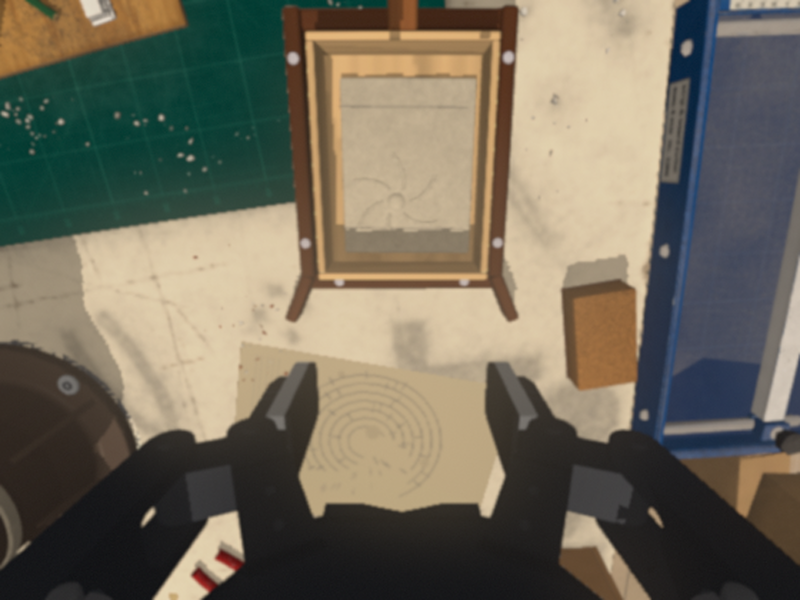

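Run:
```python
import numpy as np,cv2
im=np.load("w9.npy")[:,:,::-1]
a=im[0:235,190:375];cv2.imwrite("pics/w9z.png",cv2.resize(a,None,fx=2.5,fy=2.5,interpolation=cv2.INTER_CUBIC))
from h import *
im=grab_frame("side")[:,:,::-1];a=im[190:310,215:375]
cv2.imwrite("pics/d9.png",cv2.resize(a,None,fx=5,fy=5,interpolation=cv2.INTER_CUBIC))
```

```text
(no output)
```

View pics/w9z.png

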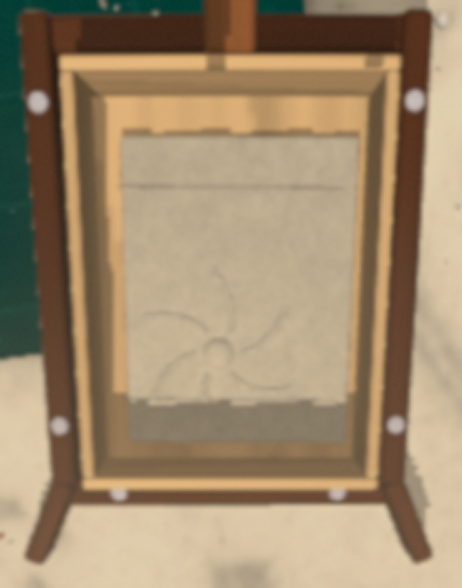

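View pics/d9.png

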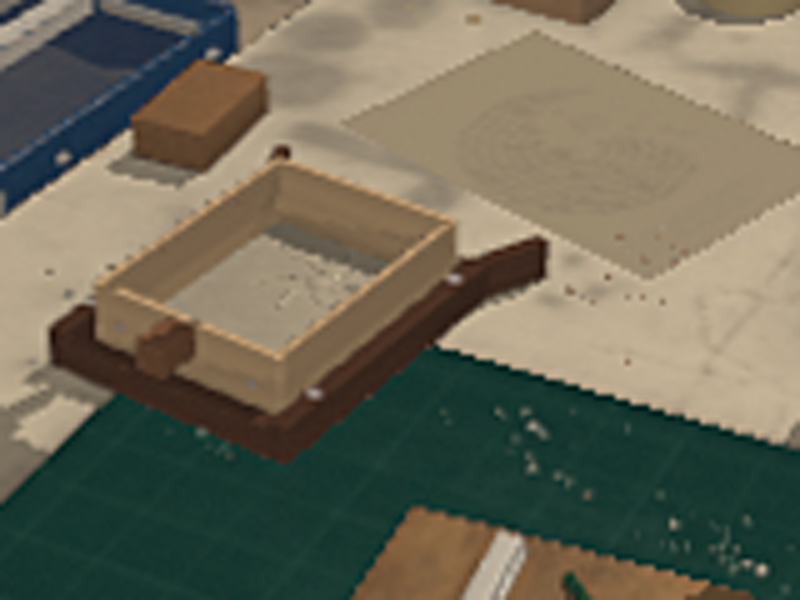

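Run:
```python
from h import *
np.set_printoptions(precision=4,suppress=True)
A=lambda l:(np.array(l)+.5)/2.5-.5+[190,0]
C=np.array([.445,.281]);a=np.radians(86.7);u=np.array([np.cos(a),np.sin(a)]);v=np.array([-u[1],u[0]])
def q(n,l,z):
    X=cast("wrist",A(l),z);m=X.mean(0);d=X[1]-X[0];b=m[:2]-C
    print(n,"w",np.linalg.norm(d),np.degrees(np.arctan2(d[1],d[0])),"bay",b@u,b@v)
q("lead",[(60,56),(402,56)],.056);q("tail",[(82,490),(378,490)],.056)
q("slabF",[(122,133),(358,133)],.018);q("slabB",[(130,440),(347,440)],.018)
q("tips",[(45,562),(415,562)],.03);q("backfar",[(20,12),(432,12)],.03);q("silloutertop",[(75,503),(385,503)],.014)
q("stop inner top",[(60,52),(402,52)],.024)
```

```text
lead w 0.14458143654323907 -3.3540286651577986 bay 0.09094041863788252 -0.0012318548138971679
tail w 0.14570746939618348 -3.3001325576574847 bay -0.09865948808201999 -0.0008491228995098772
slabF w 0.11301610331758055 -3.3268362608773367 bay 0.068065483451704 -0.005641727281604416
slabB w 0.11582470459004197 -3.3035339236028824 bay -0.08101813713958088 -0.005421443676756262
tips w 0.20140779992956154 -3.2888758283921296 bay -0.14589609766561032 -0.0008570876939235937
backfar w 0.1845133655514328 -3.3722357116553208 bay 0.11580158114361797 0.0009915997762308174
silloutertop w 0.17148017890710396 -3.2981495426695076 bay -0.11703693792712133 -0.0008734111819848017
stop inner top w 0.15735824070526902 -3.354454804262214 bay 0.10125301958625073 -0.0012848812755280323
```

The tray measures flat and dropped. The lead and tail widths come out equal at z = 56 mm, the centre is at about −4 mm, and the slab is inside. I'll nudge it another 4 mm to centre it and confirm it is seated.

Emit:
jog_arm(
  targets=[0.06,0.03,0.0,0,0,0.06,0.06,0.05,0,0,0.06,0.06,0.1,0,0,0.06,0.06,0.15,0,0,0.06,0.06,0.2,0,0,0.06,0.06,0.23,0,0,0.06,0.06,0.25,0,0,0.06,0.06,0.25,0,0,0.06,0.052,0.25,0,0,0.06,0.044,0.25,0,0,0.06,0.037,0.25,0,0,0.06,0.032,0.25,0,0,0.06,0.029,0.25,0,0,0.06,0.026,0.25,0,0,0.06,0.026,0.25,0,0],
)

```text
t: 16.45
tool_pos: [0.4391, 0.176, 0.0934]
tcp_rot: [-0.485, 0.514, -0.514, 0.485]
contact_force: [0.2, 0.5, 0.6]
opening: 0.06
```

Emit:
jog_arm(
  targets=[0.06,0.015,0,0,0,0.06,0.03,0,0,0,0.06,0.03,-0.05,0,0,0.06,0.0,-0.1,0,0,0.06,-0.03,-0.16,0,0,0.06,-0.03,-0.22,0,0,0.06,-0.03,-0.25,0,0,0.06,-0.03,-0.25,0,0,0.06,-0.03,-0.25,0,0],
)

```text
t: 17.58
tool_pos: [0.4406, 0.205, 0.3425]
tcp_rot: [-0.486, 0.515, -0.514, 0.485]
contact_force: [-0.1, 0.3, -0.2]
opening: 0.0601
```

Run:
```python
from h import *
s=ctrl.read_state();print(s['t'],s['tool_pos'])
im=grab_frame("wrist")[:,:,::-1]
a=im[0:235,190:375];cv2.imwrite("pics/w10z.png",cv2.resize(a,None,fx=2.5,fy=2.5,interpolation=cv2.INTER_CUBIC))
a=grab_frame("scene")[175:275,180:300,::-1]
cv2.imwrite("pics/s10.png",cv2.resize(a,None,fx=6,fy=6,interpolation=cv2.INTER_CUBIC))
```

```text
17.575 [0.44064787 0.20503828 0.3424838 ]
```

View pics/w10z.png

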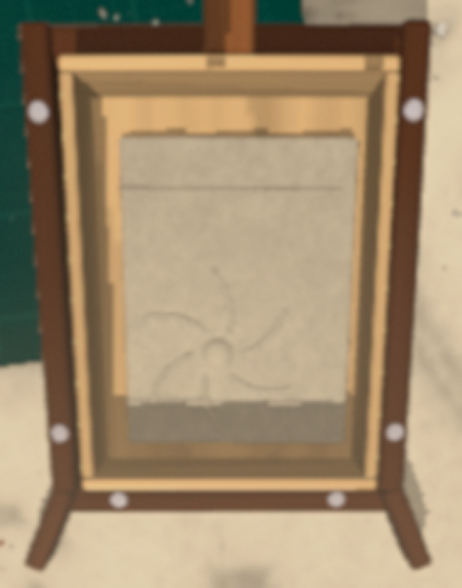

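View pics/s10.png

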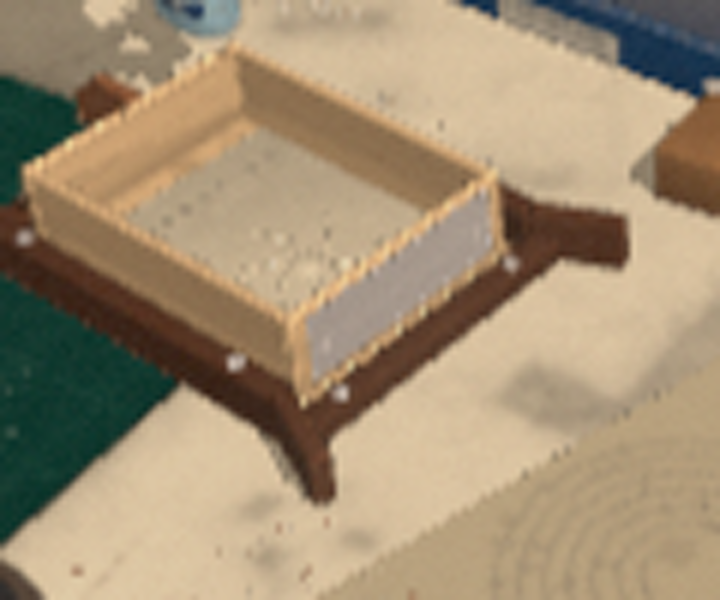

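Run:
```python
from h import *
np.set_printoptions(precision=4,suppress=True)
A=lambda l:(np.array(l)+.5)/2.5-.5+[190,0]
C=np.array([.445,.281]);a=np.radians(86.7);u=np.array([np.cos(a),np.sin(a)]);v=np.array([-u[1],u[0]])
names=["leadL","leadR","tailR","tailL"]
px=A([(59,57),(401,57),(377,490),(82,490)])
X=cast("wrist",px,.056);print((X[:,:2].mean(0)-C)@u,(X[:,:2].mean(0)-C)@v)
for z in(.056,.066):
    Y=cast("wrist",px,z);s=proj("scene",Y);print(z,(s+.5-[180,175])*6-.5, [round(float(np.linalg.norm(Y[i]-Y[j])),4) for i,j in((0,1),(2,3),(0,3))])
```

```text
-0.0002081015564531138 -0.0006368311366079656
0.056 [[ 23.7929 168.4845]
 [237.1911  39.1956]
 [502.2771 170.7764]
 [291.0171 322.8048]] [0.1446, 0.1452, 0.1892]
0.066 [[ 26.9192 152.4217]
 [235.5799  26.9527]
 [494.4915 154.5611]
 [287.835  301.5617]] [0.1405, 0.1411, 0.1839]
```

All four rim corners match z = 56 mm across the two views, so the tray is flat and down, with its centre at about (0, −1) mm in the bay. I'm handing in.

```bash
python3 -c "
from rig import ctrl
print(ctrl.sign_off(), ctrl.read_state()['t'])"
```

```text
the job is handed in; nothing more can be done
the job is handed in; nothing more can be done
```

The tray is in the bay, and I handed the job in at about 17.7 s of the 58 s allowed; the hand-in gave no verdict.

**What I did:** I gripped the handle, lifted only the nose by 38 mm and drew the tray into line with the bay. I set the nose on the sill with the tail on the table and let go. Then I pushed the rear wall with both fingers until the tail dropped behind the sill, and nudged it about 4 mm more to centre it.

**Last checks:**
- **Tray position:** its centre is about (0, −1) mm in the bay frame, in line with the bay to a fraction of a degree.
- **Flatness:** all four rim corners match a height of 56 mm in the wrist and scene views, within about 2–3 mm. That means the tray is on the floor with its tail down.
- **Slab:** it lies inside the tray, about 5 mm off centre either way.
- **Bystanders:** the hand never went near the cork block, glue bottle or tape roll. The block and bottle look unmoved in the later pictures; I didn't look at the tape again.
- **Robot:** the hand is clear, raised above the bay.

**Not confirmed:** I didn't read the contact force mid-push. It showed only about 1 N when the hand stopped, so step 2 is inferred from the tray having moved under the push. No check failed or disagreed, apart from the first rough side and scene estimates, which differed by about 1 cm. I replaced those with wrist-camera measurements.

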